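# Lay the angle bracket down and lock the keeper slide

### The arm

A 6-joint arm with a two-finger parallel gripper is mounted at the origin on a cart in front of the work surface, level with it; the furniture and walls round the work are solid. World frame = base frame: x ahead of the robot, y to its left, z up, the work surface at z = 0. Lengths are in mm, angles in rad, forces in N, time in s.
With the tool pointing down it reaches from about 375 to 900 mm from the base axis. Payload 3.1 kg.
Tool frame: the origin (TCP) lies at the centre of the arm's flange, where the gripper is bolted on; the fingertips stand 173 mm ahead of it and the grasp point (between the pads) lies 155 mm ahead of it (manip.tips_ahead is the distance from the TCP to the fingertips, in mm); y points along the fingers, z is the direction in which the jaws open and shut, and the axes are right-handed (so a half turn about y gives the same grasp; the last joint's range is limited). The gripper opens to 85 mm and grips with 20 to 120 N. Pads are 22 mm wide; open, the fingers measure 114 mm over their backs; the gripper's body (76 mm by 85 mm) begins 54 mm behind the grasp point. The pads swing forward as they close: fully open they stand 13 mm farther back than shut.
Start: joints at [-1.488, 0.527, 1.433, -0, 1.181, -0.178], TCP at [161.183, -603.836, 404.71] pointing down, gripper open.
Joint ranges: [-3.08, 3.08], [-0.75, 2.2], [0.22, 2.44], [-1.43, 4.57], [0, 2.65], [-2.85, 2.85]. Speed limits (rad/s): [2.79, 2.79, 3.14, 3.14, 3.14, 3.14].

### API

Orientations are given as a unit quaternion [x, y, z, w].
In Python, from cell import manip gives the robot as it stands. Calls block until the motion is done:
- manip.move_pose(position, orientation): joint-space move of the TCP to a pose.
- manip.line_to(position, orientation=None, rate=150, until_force=None): straight line of the TCP; orientation=None keeps the orientation; rate is the mean speed in mm/s. With until_force (N) it stops when the force on the tool has changed by that much, and returns True; else False.
- manip.movej(angles): joint-space move.
- manip.let_go() and manip.gripper_close(): open the fingers fully, or close them until they stop; the grip force is fixed at half the most.
- manip.sleep(seconds).
- manip.ik(position, orientation): joint angles nearest the present ones, or None.
- manip.get_obs(): the state.
- manip.get_image(name): name is "scene" or "top"; returns a dict with "pixels" (480x640x3 uint8, red, green, blue), "depth" (480x640 float32, mm along the optical axis (not along the pixel's ray), 0 where there is no reading), "vfov" (degrees; the focal length in pixels is half the picture's height over the tangent of half this angle, whatever the lens; pixels are square), "cx", "cy" (the principal point, pixels), "view" (4x4, takes a point from world to camera coordinates). Camera axes: x right, y down, z forward; pixel columns grow to the right and rows downward; lengths in mm; the calibration is good to about 2 mm. A picture is of the moment at which its call begins.
A pose or a line that the arm cannot do raises manip.IKError and nothing moves.
- manip.finish_job(): hands the job in, once; it reports no verdict.
The state is a dict: "clock": time; "joints": joint angles; "joint_velocities": joint speeds; "effort": joint torques, N m; "tool_pos": TCP position; "ee_rot": TCP orientation; "contact_force": force on the tool from outside, world axes, zero at the start; "wrist_torque": the same for the moment, N m; "grip_width": finger opening in mm.
Only numpy, scipy, OpenCV 4.12 (cv2) and the standard library are available. Lean on these libraries where they do the work, as an engineer would, in place of code of your own. Each camera call takes 0.05 s, during which the arm holds its last target. There are 200 camera calls.

### The job

The angle bracket stands on its short leg in the channel of the clamping jig, and the jig's keeper slide is part-way forward, in its way. Push the keeper by its upright grip fully back to its open end stop, tip the bracket about its corner, without lifting it out of the channel, so that it lies flat on its long leg with the short leg standing up, then slide the keeper fully forward to its other end stop so that its tongue reaches over the end of the long leg. Leave the tape roll, the weight and the beaker where they stand.

Things in the scene. Friction and masses are not known exactly. Their poses are not given: they have to be found in the camera images.
- jig: fixed clamping jig, grey plate 100 mm wide with aluminium rails; origin on the worktop, y along its channel from the keeper end (-165 mm) to the bracket end (+175 mm), z up. Channel floor at z = 12 mm, 68 mm wide, the rails' tops at 24 mm. Dark stop blocks stand on the rails up to 40 mm: a pair at y = -153 mm (open stop) and a pair at y = -25 mm (forward stop)
- keeper (a joint): sliding keeper, m: 0 = fully back at the open stop (jig's -y), 0.070 = fully forward at the forward stop (jig's +y). Stays where it is left; about 2.5 N of friction, no spring. Steel saddle 96 x 46 mm riding on the rails, its top 37 mm above the worktop
- keeper_grip (a point): on the axis of the keeper's upright round black grip, 70 mm above the worktop; the grip is 24 mm in diameter (27 mm at its head), from 41 to 93 mm above the worktop, at the middle of the saddle, on a flange of 32 mm diameter. Axes as the jig's
- keeper_tip (a point): middle of the front lower edge of the keeper's tongue, a steel bar 30 mm wide and 6 mm thick reaching 40 mm forward (jig's +y) of the saddle, 63 mm forward of the grip axis; its underside is 13.5 mm above the channel floor. Axes as the jig's. Behind the tip the flat leg has room for 58 mm under the tongue and saddle before a block under the saddle meets its end
- bracket_corner (a point): middle of the outer corner edge of the loose aluminium L bracket (60 mm wide, 8 mm thick, 0.17 to 0.34 kg), with its axes: x along the edge, y along the outer face of the short leg (80 mm), z along the outer face of the long leg (100 mm). Material is on the +y, +z side. At the start z is up, y points along the jig's +y, away from the keeper: short leg on the channel floor
- bracket_end (a point): middle of the outer edge of the long leg's free end, 100 mm from the corner; at the start 112 mm above the worktop. Pushed toward the keeper near the top of the long leg's inner face, the bracket tips about its corner without slipping much, and goes over by itself once about 35 degrees past the start
- tape_roll: bystander: roll of tape lying flat, 82 mm in diameter, 24 mm high, origin under its centre
- load_weight: bystander: grey slotted steel weight, 63 mm in diameter, 36 mm high, origin under its centre
- beaker: bystander: clear plastic beaker with a handle, 80 x 103 mm, 100 mm high, origin under its centre

How it is judged (in metres and radians):
On the way, in this order (a step that is already met when the one before it is completed fails the run):
1. the keeper is fully back at its open stop (within 5 mm), the bracket still standing on its short leg (value of joint keeper below 0.005 m and angle between bracket_corner's own z axis and vertical below 0.2 rad), for 0.2 s.
2. the bracket lies on its long leg in the channel, the keeper still back (angle between bracket_corner's own y axis and vertical below 0.08 rad and z of bracket_end in the frame of jig below 0.018 m and value of joint keeper below 0.03 m), for 0.2 s.
At the end, for the whole second after the job is handed in: The keeper is within 4 mm of its forward stop; the bracket is at rest, flat on its long leg on the channel floor (within 0.08 rad, both ends within 6 mm of the floor) with the short leg upright, inside the channel (12 mm sideways); the tongue reaches at least 6 mm over the end of the long leg (value of joint keeper above 0.066 m and angle between bracket_corner's own y axis and vertical below 0.08 rad and z of each of bracket_end, bracket_corner in the frame of jig below 0.018 m and y of bracket_end in the frame of keeper_tip below -0.006 m and x of bracket_end in the frame of jig between -0.012 and 0.012 m and linear speed of bracket below 0.01 m/s); the robot touches nothing.
It fails at once if the bracket is lifted out of the channel (its corner rises more than 35 mm off the floor) (z of bracket_corner in the frame of jig above 0.047 m).
It fails at once if the tape roll is moved by more than 20 mm (distance of tape_roll from where it was at the start of the episode above 0.02 m).
It fails at once if the weight is moved by more than 20 mm (distance of load_weight from where it was at the start of the episode above 0.02 m).
It fails at once if the beaker is moved by more than 20 mm (distance of beaker from where it was at the start of the episode above 0.02 m).
It also fails if it takes over 51 s, if anything falls off the work surface, if the arm or the gripper's body presses on something with over 40 N, if the wrist force passes 120 N, or if a joint passes its speed limit or range.

## Working session

There is one attempt and no reset: what is moved stays moved. The work goes in short steps, each a Python script; the robot and the scene stay as the last script left them, time stands still between calls to the robot, and variables do not carry over. Pictures are saved under pics/ and viewed, about 8 in all and at most 12, crops included, and the job is handed in when it is done.

```bash
ls; mkdir -p pics; cat > h.py <<'E'
from cell import manip
import numpy as np, cv2
def cam(n):
    i=manip.get_image(n); f=240/np.tan(np.radians(i["vfov"])/2); return i,f
def cloud(i,f):
    d=i["depth"]; v,u=np.mgrid[:480,:640]
    P=np.stack([(u-i["cx"])*d/f,(v-i["cy"])*d/f,d],-1)
    T=np.linalg.inv(np.array(i["view"])); W=P@T[:3,:3].T+T[:3,3]; W[d==0]=np.nan; return W
def ray(i,f,u,v,z):
    T=np.linalg.inv(np.array(i["view"])); r=T[:3,:3]@np.array([(u-i["cx"])/f,(v-i["cy"])/f,1]); c=T[:3,3]
    return c+r*(z-c[2])/r[2]
def save(i,name): cv2.imwrite("pics/"+name,cv2.cvtColor(i["pixels"],cv2.COLOR_RGB2BGR))
E
python3 - <<'E'
from h import *
for n in("top","scene"):
    i,f=cam(n); save(i,n+"0.png"); W=cloud(i,f); np.save(n+"W.npy",W)
    print(n,f,i["cx"],i["cy"],np.linalg.inv(np.array(i["view"]))[:3].round(3).tolist(), (i["depth"]>0).mean())
print(manip.get_obs())
E
```

```text
pics
top 605.743334837747 318.87208901242394 250.14189232312674 [[-0.009, -0.99, 0.143, 287.608], [-1.0, 0.011, 0.01, -21.769], [-0.012, -0.143, -0.99, 1693.644]] 0.9959440104166667
scene 543.8816593303562 316.43110141157865 235.28679585269336 [[-0.446, -0.673, 0.59, -327.027], [-0.895, 0.32, -0.312, 463.967], [0.021, -0.667, -0.744, 1197.662]] 0.9948079427083333
{'clock': 0.1, 'joints': array([-1.48849368e+00,  5.28388495e-01,  1.43377999e+00,  7.26154481e-06,
        1.18139591e+00, -1.78503608e-01]), 'joint_velocities': array([ 0.00149224, -0.00162823, -0.00306778, -0.00018822,  0.00145762,
        0.00171524]), 'effort': array([-7.26754661e-04, -4.43305135e+01, -1.78586841e+01, -1.88695140e-04,
        3.92073212e-03,  7.07798790e-06]), 'tool_pos': array([ 161.16358528, -603.54421854,  403.81988698]), 'ee_rot': array([-0.09191092,  0.70179911, -0.70040672,  0.0919827 ]), 'contact_force': array([-0.4409    , -0.18568029,  0.03424089]), 'wrist_torque': array([-0.02952807, -0.02349865,  0.02865958]), 'grip_width': 85.35246209880671}
```

View pics/top0.png

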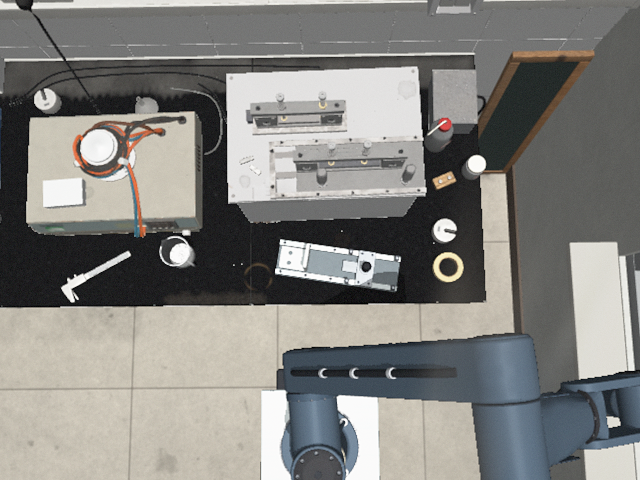

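View pics/scene0.png

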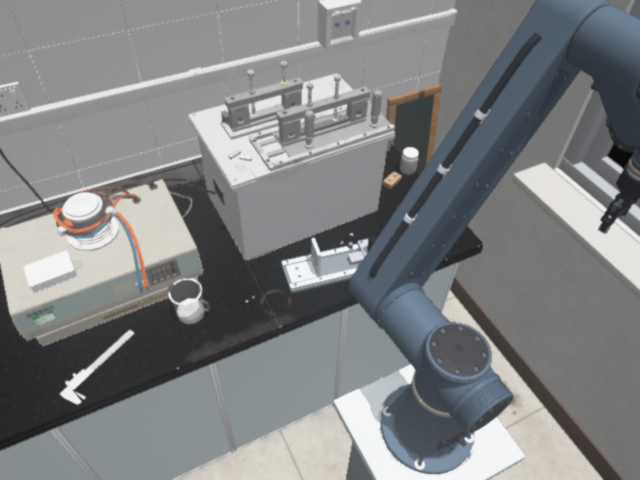

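Top view: the jig runs from (278,258) to (400,275), with the black grip at about (366,267) at its right (keeper, world −y) end. The tape roll is at (448,267), the weight at (444,231) and the beaker at (177,252). The scene view shows the bracket standing near (316,258). Next I'll measure these.

```bash
python3 - <<'E'
from h import *
W=np.load("topW.npy"); im=cv2.imread("pics/top0.png")
c=im[225:315,260:480]; cv2.imwrite("pics/c1.png",cv2.resize(c,None,fx=3.6,fy=3.6,interpolation=cv2.INTER_CUBIC))
x,y,z=W[...,0],W[...,1],W[...,2]
R=np.zeros(z.shape,bool); R[230:300,268:410]=1
# table height
print("table z",np.nanmedian(z[280:300,200:240]))
z0=np.nanmedian(z[280:300,200:240])
def comp(lo,hi,R):
    m=(R&(z-z0>lo)&(z-z0<hi)).astype(np.uint8); n,l,s,cc=cv2.connectedComponentsWithStats(m)
    for k in range(1,n):
        if s[k,4]>15: 
            P=W[l==k]; print(lo,hi,s[k],P.mean(0).round(1),P.min(0).round(1),P.max(0).round(1))
m=(R&(z-z0>6)&(z-z0<45)); P=W[m]; r=cv2.minAreaRect(P[:,:2].astype(np.float32)); print("jig",r); print(cv2.boxPoints(r))
m2=m.astype(np.uint8); cs,_=cv2.findContours(m2,0,2); print([ (len(q),cv2.minAreaRect(q)) for q in cs if len(q)>20])
comp(50,130,R); comp(85,130,R)
R2=np.zeros_like(R);R2[215:300,425:480]=1; comp(12,60,R2)
R3=np.zeros_like(R);R3[230:275,150:205]=1; comp(20,130,R3)
R4=np.zeros_like(R);R4[60:225,220:430]=1; comp(80,500,R4)
E
```

```text
table z -0.9442851335588784
jig ((490.8597717285156, -58.631378173828125), (397.80255126953125, 195.33944702148438), 89.40556335449219)
[[ 391.13177 -256.50864]
 [ 586.4607  -258.53525]
 [ 590.58777  139.24588]
 [ 395.25885  141.27249]]
[(181, ((337.8796081542969, 265.32928466796875), (123.40019989013672, 38.16451644897461), 8.259438514709473))]
50 130 [303 245   7  25 101] [499.   29.6 101.8] [470.6  21.6  52. ] [531.3  38.5 119.7]
50 130 [361 262  10  11  87] [ 473.4 -129.1   87.9] [ 462.3 -141.2   50.6] [ 486.5 -116.8  100.3]
85 130 [303 245   6  24  81] [499.7  30.  109.7] [470.6  23.1  87.4] [531.3  37.8 119.7]
85 130 [361 262  10  10  78] [ 474.3 -129.6   90.8] [ 462.3 -141.2   84.2] [ 486.5 -116.8  100.3]
12 60 [432 219  24  24 422] [ 578.5 -350.1   33.6] [ 547.7 -384.3   11.7] [ 611.5 -319.9   44. ]
12 60 [432 253  31  30 452] [ 477.6 -359.4   22.7] [ 436.9 -400.5   11.1] [ 517.4 -318.9   34.7]
20 130 [150 230  47   6 114] [585.1 394.7  33.2] [573.3 339.4  19.1] [589.9 469.7  46.4]
20 130 [159 237  36  32 775] [522.1 385.9  55.7] [481.6 336.9  19.2] [558.7 422.  108.8]
80 500 [  220    67   206   151 27789] [743.1 -21.6 318.7] [ 602.5 -256.1   79.2] [932.1 267.2 482.6]
80 500 [427 128   3  11  18] [ 832.1 -304.5  116.5] [ 810.6 -311.8   79.5] [ 853.2 -292.9  165.2]
```

View pics/c1.png

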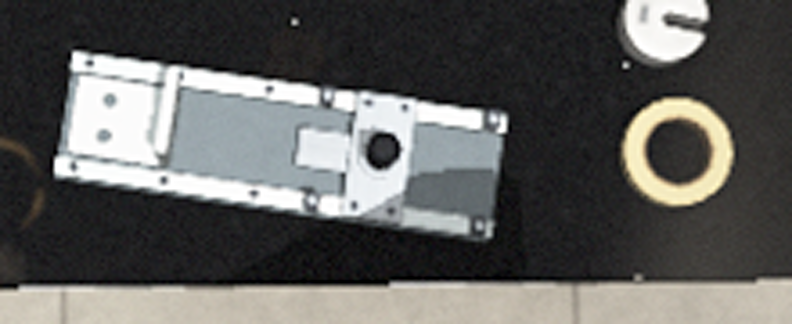

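Crop: the plate's corners lie at about (75,50), (508,110), (490,240) and (55,180) in crop pixels. The grip is at (382,150), the tongue faces the bracket, and the bracket's long leg runs along (155–182, 65–165). Next I'll refine the jig axis and the grip.

```bash
cat >> h.py <<'E'
def measure(i,f):
    """jig yaw axes from the bright rail outline (ray cast at rail top), grip from black blob in it"""
    g=cv2.cvtColor(i["pixels"],cv2.COLOR_RGB2GRAY); out={}
    ps=[ray(i,f,260+u/3.6,225+v/3.6,24)[:2] for u,v in((75,50),(508,110),(490,240),(55,180))]
    return ps
E
python3 - <<'E'
from h import *
i,f=cam("top"); px=i["pixels"]; g=cv2.cvtColor(px,cv2.COLOR_RGB2GRAY)
ps=np.array(measure(i,f)); print("corners",ps.round(1).tolist())
print("sides",[np.linalg.norm(ps[k]-ps[(k+1)%4]).round(1) for k in range(4)])
m=np.zeros_like(g); m[235:297,270:408]=(g[235:297,270:408]>100)*255
m=cv2.morphologyEx(m,cv2.MORPH_CLOSE,np.ones((9,9)))
c=max(cv2.findContours(m,0,2)[0],key=cv2.contourArea)
W=np.array([ray(i,f,*p,24)[:2] for p in c[:,0].astype(float)],np.float32)
r=cv2.minAreaRect(W); print("rect",r)
# long edges by robust line fit
e=cv2.boxPoints(r)
m=np.zeros_like(g); m[258:276,358:376]=(g[258:276,358:376]<45); n,l,s,cc=cv2.connectedComponentsWithStats(m)
for k in range(1,n): print("black",s[k],cc[k],ray(i,f,*cc[k],93).round(1))
w=cloud(i,f); P=w[235:275,295:335].reshape(-1,3); P=P[P[:,2]>85]; print("bracket top",P.mean(0), cv2.minAreaRect(P[:,:2].astype(np.float32)))
cv2.imwrite("pics/c2.png",cv2.resize(cv2.cvtColor(px[235:275,290:335],cv2.COLOR_RGB2BGR),None,fx=12,fy=12,interpolation=cv2.INTER_CUBIC))
for o in (1,-1):
    a=np.radians(0)
print(manip.tips_ahead)
E
```

```text
corners [[561.7, 101.6], [511.1, -232.6], [410.9, -216.0], [460.5, 117.1]]
sides [np.float64(338.1), np.float64(101.5), np.float64(336.7), np.float64(102.4)]
rect ((486.85968017578125, -55.4718017578125), (340.6375427246094, 101.78850555419922), 81.34913635253906)
black [362 262   9  10  40] [365.575 266.275] [ 474.1 -128.8   93. ]
bracket top [499.99684749  29.87847019 109.62330439] ((500.85089111328125, 30.142154693603516), (8.10957145690918, 59.961143493652344), 80.07808685302734)
173.4
```

View pics/c2.png

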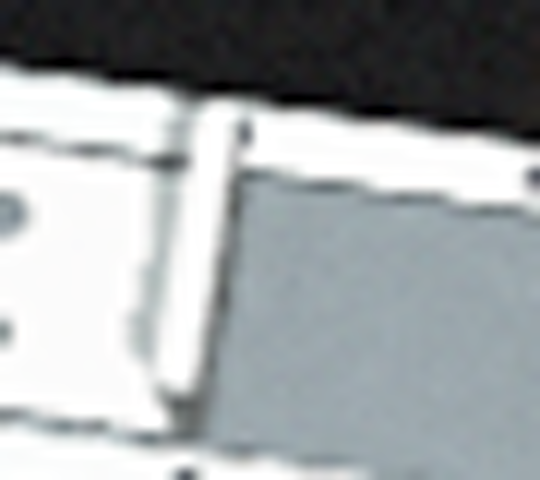

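Checks agree: the outline measures 337×101.5 mm (given 340×100), the yaw is about 8.65°, the grip's lateral offset is 1.6 mm, and the bracket top is 8×60 mm at z≈111. That puts the grip at jig y≈−69 and the bracket corner at about 87, so the end will land near −12. Now I'll move.

```bash
cat >> h.py <<'E'
from scipy.spatial.transform import Rotation as Ro
a=np.radians(8.6); yh=np.array([np.sin(a),np.cos(a),0]); xh=np.array([np.cos(a),-np.sin(a),0]); O=np.array([486.1,-60.4,0])
def J(x,y,z): return O+x*xh+y*yh+np.array([0,0,z])
def toJ(p): d=np.array(p)-O; return np.array([d@xh,d@yh,d[2]]).round(1)
def quat(s,zd=yh):
    Y=np.array([0,0,-1.]);Z=s*zd; return Ro.from_matrix(np.c_[np.cross(Y,Z),Y,Z]).as_quat()
def st(t=""):
    o=manip.get_obs(); print(t,"t",round(o["clock"],2),"J",toJ(o["tool_pos"]),"F",o["contact_force"].round(1),"w",round(o["grip_width"],1))
E
python3 - <<'E'
from h import *
j0=manip.get_obs()["joints"]
sols=[(s,manip.ik(J(-1.6,-69.4,225),quat(s))) for s in(1,-1)]
for s,q in sols: print(s,q)
s=min((x for x in sols if x[1] is not None),key=lambda x:abs(x[1]-j0).max())[0]; print("use",s)
open("s.txt","w").write(str(s)); Q=quat(s)
manip.move_pose(J(-1.6,-69.4,330),Q); st("above")
print(manip.line_to(J(-1.6,-69.4,225),rate=100,until_force=15)); st("down")
manip.gripper_close(); st("closed")
print(manip.line_to(J(-1.6,-145,225),rate=45,until_force=12)); st("back")
i,f=cam("top"); save(i,"t1.png"); i,f=cam("scene"); save(i,"s1.png")
E
```

```text
1 [-4.93100632e-01  6.59807474e-01  1.90442093e+00 -4.44089210e-16
  5.77364247e-01 -1.91379864e+00]
-1 [-4.93100632e-01  6.59807474e-01  1.90442093e+00 -4.44089210e-16
  5.77364247e-01  1.22779401e+00]
use -1
above t 2.22 J [ -1.3 -70.1 330.2] F [1.2 0.2 0.2] w 85.0
False
down t 3.42 J [ -1.4 -69.5 225.4] F [0.  0.4 0.7] w 85.5
closed t 4.02 J [ -1.6 -69.4 225.4] F [-1.9 -0.4  4.9] w 23.7
True
back t 5.17 J [  -1.8 -123.5  225.5] F [2.4 2.9 4.3] w 23.8
```

```bash
python3 - <<'E'
from h import *
Q=quat(-1)
print(manip.line_to(J(-1.6,-131,225),rate=20,until_force=14)); st("back2")
manip.sleep(0.3); st()
manip.let_go(); st("open")
print(manip.line_to(J(-1.6,-123.5,345),rate=150))
manip.gripper_close(); st("up")
i,f=cam("top"); save(i,"t2.png")
g=cv2.cvtColor(i["pixels"],cv2.COLOR_RGB2GRAY)
cv2.imwrite("pics/c3.png",cv2.resize(cv2.cvtColor(i["pixels"][205:315,260:480],cv2.COLOR_RGB2BGR),None,fx=3.6,fy=3.6))
E
```

```text
True
back2 t 5.52 J [  -1.8 -123.9  225.5] F [0.7 3.  4.1] w 23.8
 t 5.82 J [  -1.8 -123.8  225.5] F [0.7 2.6 5.1] w 23.8
open t 6.44 J [  -1.9 -123.9  225.3] F [0.5 0.6 0.1] w 85.3
False
up t 8.16 J [  -1.6 -123.5  345. ] F [0.8 0.7 0.5] w -0.3
```

View pics/c3.png

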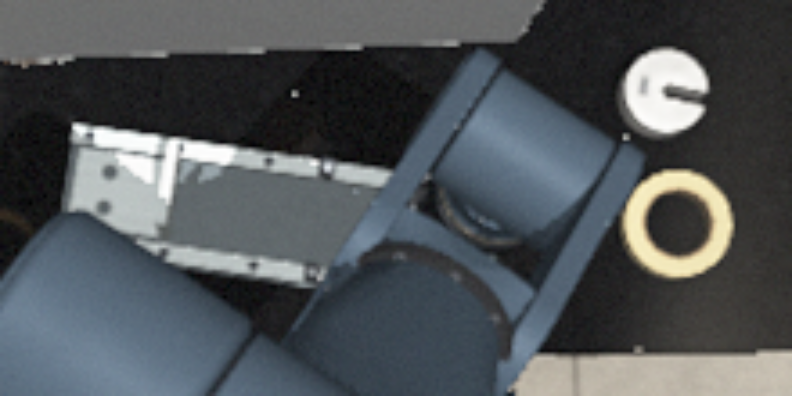

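The keeper stopped twice at jig y≈−123.8, which is the predicted open stop, and the bracket is still standing at crop (172,165). Before moving left I'll check the wrist's clearance to the machine.

```bash
python3 - <<'E'
from h import *
W=np.load("topW.npy").reshape(-1,3)
for y in range(-240,260,60):
    m=(abs(W[:,1]-y)<20)&(W[:,2]>70)&(W[:,0]>560)
    P=W[m]; print(y,[round(float(np.nanpercentile(P[(P[:,2]>l)&(P[:,2]<l+120)][:,0],1))) if ((P[:,2]>l)&(P[:,2]<l+120)).sum()>5 else None for l in(70,190,310)])
i,f=cam("top"); w=cloud(i,f); A=w[215:315,350:445].reshape(-1,3); A=A[A[:,2]>300]
# arm extents in radial/tangential axes about TCP
q=manip.get_obs(); t=q["tool_pos"]; print(t,q["joints"].round(2))
d=A[:,:2]-t[:2]; 
for l in(300,350,400,450,500): 
    k=d[(A[:,2]>l)&(A[:,2]<l+50)]
    if len(k): print(l,len(k),np.nanmax(k[:,0]).round(),np.nanmin(k[:,1]).round(),np.nanmax(k[:,1]).round(), k[np.nanargmax(k[:,0])].round())
for y in (130,126,47):
  for s in(1,-1): print(y,s,manip.ik(J(0,y,265),quat(s)))
E
```

```text
-240 [621, 614, 617]
-180 [618, 613, 616]
-120 [617, 612, 614]
-60 [617, 610, 612]
0 [615, 607, 610]
60 [614, 605, 608]
120 [613, 604, 607]
180 [611, 604, 607]
240 [883, 1091, 1091]
[ 466.04095968 -182.27054412  345.04405012] [-0.6   0.45  1.8   0.01  0.89  1.12]
300 94 6.0 -18.0 38.0 [ 6. 37.]
350 98 -6.0 -9.0 36.0 [-6. 35.]
400 41 42.0 -14.0 32.0 [42. 18.]
450 908 58.0 -66.0 67.0 [58. 20.]
500 1235 49.0 -59.0 67.0 [49. 28.]
130 1 [-8.53786475e-02  5.97194901e-01  1.83857690e+00 -4.44089210e-16
  7.05820848e-01 -1.50607666e+00]
130 -1 [-8.53786475e-02  5.97194901e-01  1.83857690e+00 -4.44089210e-16
  7.05820848e-01  1.63551599e+00]
126 1 [-9.34069526e-02  5.96268129e-01  1.84133847e+00 -4.44089210e-16
  7.03986051e-01 -1.51410496e+00]
126 -1 [-9.34069526e-02  5.96268129e-01  1.84133847e+00 -4.44089210e-16
  7.03986051e-01  1.62748769e+00]
47 1 [-2.55184602e-01  5.83367097e-01  1.88033605e+00 -4.44089210e-16
  6.77889507e-01 -1.67588261e+00]
47 -1 [-2.55184602e-01  5.83367097e-01  1.88033605e+00 -4.44089210e-16
  6.77889507e-01  1.46571004e+00]
```

The wrist radius is about 67 mm and leaves roughly 30 mm to the machine, which is enough. Now I'll tip the bracket.

```bash
python3 - <<'E'
from h import *
manip.line_to(J(0,132,345),quat(-1),rate=200); st("over")
print(manip.line_to(J(0,132,264),rate=120,until_force=12)); st("down")
print(manip.line_to(J(0,47,257),rate=55,until_force=25)); st("pushed")
manip.sleep(0.4)
manip.line_to(J(0,47,345),rate=150); st("up")
manip.line_to(J(0,-123.5,345),rate=220); manip.let_go(); st("over keeper")
i,f=cam("top"); save(i,"t3.png"); w=cloud(i,f)
cv2.imwrite("pics/c4.png",cv2.resize(cv2.cvtColor(i["pixels"][205:315,260:480],cv2.COLOR_RGB2BGR),None,fx=3.6,fy=3.6))
P=w[225:300,270:370].reshape(-1,3); j=np.array([[*( (p-O)@np.c_[xh,yh]),p[2]] for p in P if p[2]<150])
b=j[(j[:,2]>60)]; print("short leg top",len(b),b.mean(0).round(1) if len(b) else None,b.min(0).round(1),b.max(0).round(1))
E
```

```text
over t 9.68 J [  0.  131.4 345. ] F [-0.3  0.4 -0.6] w -0.2
False
down t 10.51 J [  0.3 131.8 264.3] F [ 0.1  0.3 -0.3] w -0.1
False
pushed t 12.21 J [ -0.   47.3 257. ] F [ 0.2 -0.1  0.4] w 0.3
up t 13.34 J [ -0.4  47.  344.6] F [ 0.2  0.9 -1.3] w 0.2
over keeper t 15.05 J [  -0.  -123.6  345. ] F [ 0.2 -0.1  0.1] w 85.3
short leg top 80 [-0.5 81.5 88.8] [-29.3  77.6  60.2] [ 30.8  85.8 102.3]
```

View pics/c4.png

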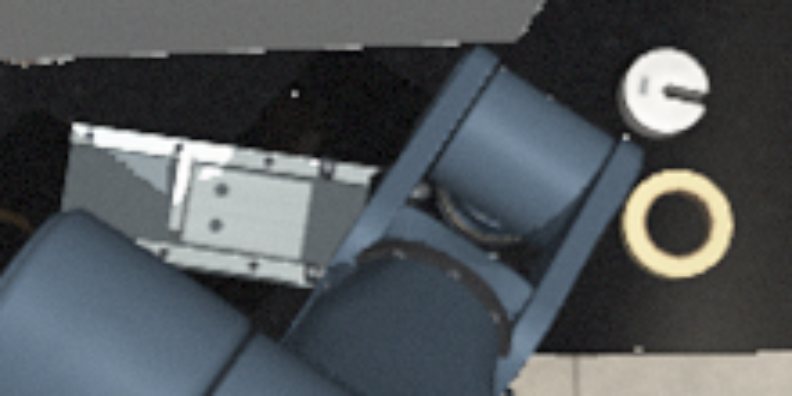

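The bracket now lies flat, with its long leg at crop x≈185–310 and the short leg standing at (182,195). Its corner is at jig y≈85 and its end at about −14, and it is laterally centred. Now I'll slide the keeper forward.

```bash
python3 - <<'E'
from h import *
print(manip.line_to(J(-1.6,-123.8,225),rate=110,until_force=15)); st("down")
manip.gripper_close(); st("closed")
print(manip.line_to(J(-1.6,-46,225),rate=45,until_force=12)); st("fwd")
print(manip.line_to(J(-1.6,-44,225),rate=20,until_force=14)); st("fwd2")
manip.let_go(); manip.line_to(J(-1.6,-54,345),rate=150); 
manip.line_to(J(-130,-180,400),rate=220); manip.movej([-1.488,0.527,1.433,0,1.181,-0.178]); st("away")
i,f=cam("top"); save(i,"t4.png"); w=cloud(i,f); g=cv2.cvtColor(i["pixels"],cv2.COLOR_RGB2GRAY)
cv2.imwrite("pics/c5.png",cv2.resize(cv2.cvtColor(i["pixels"][205:315,260:480],cv2.COLOR_RGB2BGR),None,fx=3.6,fy=3.6))
m=np.zeros_like(g); m[252:280,340:376]=(g[252:280,340:376]<45); n,l,s,cc=cv2.connectedComponentsWithStats(m)
for k in range(1,n):
    if s[k,4]>15: print("grip",s[k],toJ(ray(i,f,*cc[k],93)))
P=w[225:300,270:370].reshape(-1,3); P=P[P[:,2]<150]; j=np.c_[(P-O)@np.c_[xh,yh],P[:,2]]
b=j[(j[:,2]>60)&(j[:,1]>40)]; print("short leg",b.mean(0).round(1),b.min(0).round(1),b.max(0).round(1))
b=j[(abs(j[:,0])<20)&(j[:,1]>20)&(j[:,1]<70)]; print("long leg z vs y",np.polyfit(b[:,1],b[:,2],1),b[:,2].mean())
i,f=cam("scene"); save(i,"s4.png"); cv2.imwrite("pics/c6.png",cv2.resize(cv2.cvtColor(i["pixels"][215:305,260:400],cv2.COLOR_RGB2BGR),None,fx=5,fy=5))
E
```

```text
False
down t 16.34 J [  -1.4 -123.9  225.5] F [ 0.   0.5 -0.1] w 85.4
closed t 16.94 J [  -1.6 -123.1  225.5] F [1.9 4.9 5.7] w 23.9
True
fwd t 18.38 J [ -1.2 -52.4 225.5] F [-1.5 -3.1  3.8] w 23.9
True
fwd2 t 18.63 J [ -1.2 -52.  225.5] F [-1.2 -2.6  3.7] w 23.6
away t 22.77 J [-238.8 -584.6  404.7] F [ 0.2 -0.1  0.6] w 84.9
grip [356 261   9  10  38] [ -2.5 -52.6  93. ]
short leg [-0.8 81.5 89.7] [-29.9  77.5  62.7] [30.6 86.3 99.3]
long leg z vs y [-0.06915719 21.49537732] 18.394775463538164
```

View pics/c5.png

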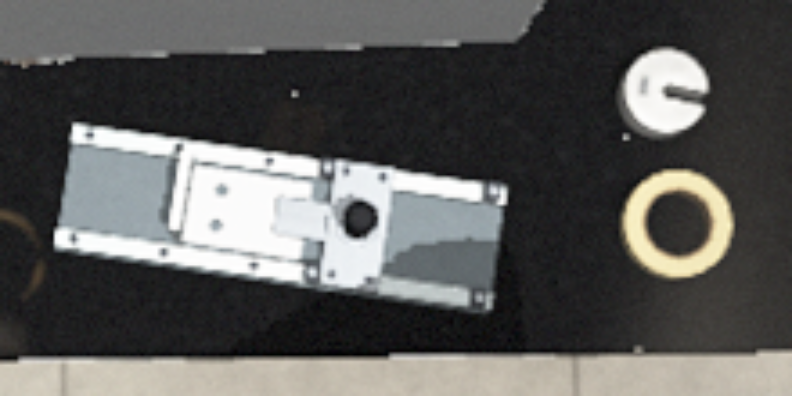

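View pics/c6.png

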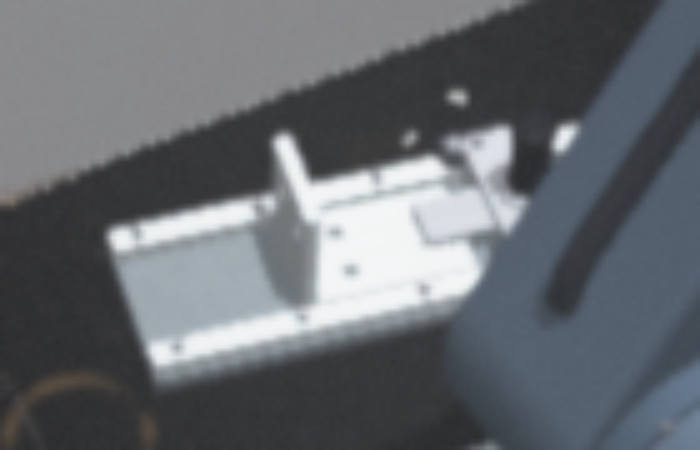

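```bash
python3 - <<'E'
from h import *
i,f=cam("top"); w=cloud(i,f); P=w[225:300,270:410].reshape(-1,3); P=P[P[:,2]<60]; j=np.c_[(P-O)@np.c_[xh,yh],P[:,2]]
for n,lo,hi in(("floor+",100,165),("leg",15,70),("floor-",-140,-90)):
    b=j[(abs(j[:,0])<24)&(j[:,1]>lo)&(j[:,1]<hi)]; A=np.c_[b[:,:2],np.ones(len(b))]; c,_,_,_=np.linalg.lstsq(A,b[:,2],rcond=None)
    s=(b[:,2]-A@c).std(); print(n,len(b),b[:,2].mean().round(2),c.round(3),"sd",s.round(2),"slope err",(s/b[:,1].std()/len(b)**.5).round(3))
manip.finish_job(); st("done")
E
```

```text
floor+ 389 11.23 [-4.0000e-03 -4.0000e-03  1.1759e+01] sd 3.62 slope err 0.01
leg 333 18.38 [-2.4000e-02 -1.9000e-02  1.9181e+01] sd 4.61 slope err 0.016
floor- 305 11.59 [-1.8000e-02  3.0000e-03  1.1994e+01] sd 4.05 slope err 0.016
the job is handed in; nothing more can be done
the job is handed in; nothing more can be done
```

I completed all three steps and handed the job in at about 23 s on the robot's clock, against the 51 s limit. The hand-in gives no verdict.

**What I did:** I gripped the keeper and pushed it back to its open stop. I then tipped the bracket over with closed fingers, without lifting it. Last, I slid the keeper forward to its forward stop, released it and moved the arm clear.

**Last checks:**
- **Keeper:** it stopped firmly at both ends, pressed twice each time. Measured travel was about 72 mm against the nominal 70, which I put down to gripper compliance. The camera also put the grip at jig y ≈ −52.6 mm, against −52.0 mm from the arm.
- **Bracket:** the short leg stands upright with its top at about 90 mm, and the bracket is centred sideways to about 1 mm. The corner is at jig y ≈ 85.5 mm.
- **Tongue overlap:** it comes out at about 25 mm over the end of the long leg (6 mm needed). This is worked out from the measured positions; the pictures agree but were not measured for it.
- **Bystanders:** the weight and tape roll look unmoved in the top view. I did not re-measure the beaker, but the arm never went near it.

**Check that disagreed:** the first tilt fit on the long leg gave −0.069 rad, close to the 0.08 limit. A refit over a larger area, with a tilt error of about 0.016 rad, gave −0.019 rad. That matches the flat floor within noise, so I took the first figure as depth noise.

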